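# Shut and latch the crockery crate

## Robot

A 6-joint arm with a two-finger parallel gripper is mounted at the origin on the work surface. World frame = base frame: x ahead of the robot, y to its left, z up, the work surface at z = 0. Lengths are in mm, angles in rad, forces in N, time in s.
With the tool pointing down it reaches from about 350 to 875 mm from the base axis. Payload 4.2 kg.
Tool frame: the origin (TCP) lies between the finger pads; the fingertips stand 17 mm ahead of it and the grasp point (between the pads) lies 2 mm behind it (nose_length is the distance from the TCP to the fingertips, in mm); z points along the fingers, y is the direction in which the jaws open and shut (so a half turn about z gives the same grasp; the last joint's range is limited). The gripper opens to 85 mm and grips with 20 to 120 N. Pads are 22 mm wide; open, the fingers measure 114 mm over their backs; the gripper's body (76 mm by 85 mm) begins 54 mm behind the grasp point. The pads swing forward as they close: fully open they stand 13 mm farther back than shut.
Start: joints at [-0.965, 0.385, 0.008, 0, -1.194, -0.259], TCP at [212.446, -587.764, 248.312] pointing down, gripper open.
Joint ranges: [-3.14, 3.14], [-1.21, 2.06], [-1.07, 1.41], [-3.16, 2.05], [-2.99, -0.16], [-3.1, 3.1]. Speed limits (rad/s): [2.79, 2.79, 3.14, 3.14, 3.14, 3.14].

## Interface

Orientations are given as a unit quaternion [x, y, z, w].
In Python, from bench import * gives the robot as it stands.
- The arm moves only by the tool jog_arm, never from a script. Its argument "increments" is a list of rows, each a list of 4 numbers: the shift along the tool's x, y, z in m, then the turn about the tool's z in degrees. A call has 1 to 10 rows; each row is the pose to reach, as a shift and turn from the pose measured when the call began, along the tool's axes at that moment; what a row does not reach only later rows make up. A row lasts 1/8 s, in which the tool goes at most 62.5 mm and 10.7 degrees, less where a joint would pass 70% of its speed; a pose out of reach is approached as far as the arm can. A call with a gripper value outside its range is refused whole. "hand" is the gripper's target within -1 to 1 (fully open at 1, half-way at 0, shut at -1), set as the call begins (left out, the last holds). The fingers move at their own pace and stop on an object; the grip force is fixed at half the most. Time passes only in rows, so rows that repeat a pose let the fingers close. It gives the time, the measured TCP pose, the force and the opening at its end, in the units of the state.
- read_state(): the state, without advancing time (a new reading comes with each control period).
- get_image(name): name is "scene" or "side" or "wrist"; returns the picture (400x640x3 uint8, red, green, blue); there is no depth.
- calibration(name): a dict with "fx", "fy", "cx", "cy" (pixels), "position" and "rotation" of the camera in the world; the wrist camera has in their place "hand_eye" (4x4, takes a point from camera to tool coordinates, whose origin is the TCP and whose axes are the flange's). Camera axes: x right, y up, looking along -z (the intrinsics and any distortion apply to the point x, -y, -z); pixel columns grow to the right and rows downward; lengths in mm; the calibration is good to about 2 mm. A picture is of the moment at which its call begins: read the wrist's pose just before it. calibration takes no time and is no camera call.
- job_done(): hands the job in, once; it reports no verdict.
The state is a dict: "clock": time; "joints": joint angles; "joint_vel": joint speeds; "joint_efforts": joint torques, N m; "position": TCP position; "ee_rot": TCP orientation; "contact_force": force on the tool from outside, world axes, zero at the start; "wrist_torque": the same for the moment, N m; "gripper_width": finger opening in mm.
Only numpy, scipy, OpenCV 4.12 (cv2) and the standard library are available. Lean on these libraries where they do the work, as an engineer would, in place of code of your own. Each camera call takes 0.05 s, during which the arm holds its last target.

## Task

The crate of plates on the canteen table is to be put away: push its green lid down until it is fully shut, and only then push each of the two orange-tipped latch levers on its front over towards the lid until it snaps into its latched position. Everything is done by pushing: do not lift the crate or shove it out of place, leave the other things on the table where they stand, and finish clear of everything.

Things in the scene. Friction and masses are not known exactly. Their poses are not given: they have to be found in the camera images.
- crate: White crockery crate, 170 (x) x 260 (y) x 120 (z) mm without its lid, about 4.5 kg, loose on the table. Origin: centre of its underside, on the table. Its -x side, the front with the two latches, faces roughly towards the robot; z up.
- lid (a joint): Green lid, 170 x 260 x 8 mm, hinged along the crate's rear (+x) top rim: hinge axis parallel to crate y at crate x = +85, z = 120 mm (underside of the lid). 0 = shut, lying on the rim with its top 128 mm above the table; grows as it opens upwards, in rad (most 1.2). It starts ajar (0.45 to 0.85) and a stiff hinge keeps it where it is left; 1 to 3 N down near its front edge closes it.
- lid_front (a point): Middle of the lid's front edge, on its upper face, 170 mm from the hinge; it moves with the lid.
- latch_left (a joint): Over-centre latch lever on the crate's front, left one (crate y = +80 mm). 0 = unlatched, leaning 0.6 rad from upright towards the crate's -x side, away from the lid; 1.2 = latched, leaning 0.6 rad the other way (crate +x), over the lid, its claw over the lid's edge. A spring drives it away from the centre (0.6) to whichever end is nearer, so it snaps over once pushed past 0.6; about 3.5 N at the crossbar starts it, less further on.
- latch_right (a joint): Over-centre latch lever on the crate's front, right one (crate y = -80 mm). 0 = unlatched, leaning 0.6 rad from upright towards the crate's -x side, away from the lid; 1.2 = latched, leaning 0.6 rad the other way (crate +x), over the lid, its claw over the lid's edge. A spring drives it away from the centre (0.6) to whichever end is nearer, so it snaps over once pushed past 0.6; about 3.5 N at the crossbar starts it, less further on.
- latch_left_tip (a point): Middle of the orange crossbar at the end of the left lever: a bar 16 mm thick and 48 mm long parallel to crate y, on a 10 mm steel rod, 70 mm from the lever's pivot. It moves with the lever (about 192 mm above the table at either end, 204 mm at the centre).
- latch_right_tip (a point): The same point of the right lever.
- latch_left_pivot (a point): Pivot axis of the left lever (parallel to crate y): 18 mm in front of the crate's front face, 134 mm above the table, between two steel cheeks that reach 141 mm above the table.
- latch_right_pivot (a point): The same point of the right lever.
- mug_orange: Orange mug, 76 mm across, 90 mm high, standing to the left of the crate. Origin: centre of its underside. Leave alone.
- mug_white: White mug, 76 mm across, 90 mm high, standing to the right of the crate. Origin: centre of its underside. Leave alone.
- tea_tin: Steel tin with a pale paper band, 68 mm across, 100 mm high. Origin: centre of its underside. Leave alone.
- bowl: Blue bowl, 130 mm across, 50 mm high. Origin: centre of its underside. Leave alone.
- spoon: Serving spoon with a wooden handle and a steel bowl, lying crosswise on the table in front of the crate, less than 30 mm high. Leave alone.

How it is judged (in metres and radians):
On the way, in this order (a step that is already met when the one before it is completed fails the run):
1. the lid is shut (value of joint lid below 0.05 rad), for 0.2 s.
2. both latch levers have snapped over to the latched position, the lid still shut (value of joint each of latch_left, latch_right above 1.1 rad and value of joint lid below 0.05 rad), for 0.2 s.
At the end, for the whole second after the job is handed in: The lid is shut (joint below 0.05 rad), both levers rest latched (joint above 1.1 of 1.2 rad), the crate stands flat and still within 40 mm of where it stood, and the other things are within 30 mm of where they stood (all of step 2 and distance of crate from where it was at the start of the episode below 0.04 m and height (world z) of crate below 0.012 m and angle between crate's own z axis and vertical below 0.05 rad and linear speed of crate below 0.02 m/s and distance of each of mug_orange, mug_white, tea_tin, bowl, spoon from where it was at the start of the episode below 0.03 m); the robot touches nothing.
It fails at once if a latch lever is thrown over while the lid is not shut (value of joint lid above 0.08 rad and value of joint any of latch_left, latch_right above 0.7 rad).
It fails at once if the crate is lifted or tipped up (height (world z) of crate above 0.012 m or angle between crate's own z axis and vertical above 0.12 rad).
It fails at once if the crate is shoved more than 40 mm out of place (distance of crate from where it was at the start of the episode above 0.04 m).
It fails at once if one of the other things is lifted, carried or pushed more than 30 mm (distance of any of mug_orange, mug_white, tea_tin, bowl, spoon from where it was at the start of the episode above 0.03 m).
It also fails if it takes over 51 s, if anything falls off the work surface, if the arm or the gripper's body presses on something with over 40 N, if the wrist force passes 120 N, or if a joint passes its speed limit or range.

## Working session

There is one attempt and no reset: what is moved stays moved. The work goes in short steps, Python scripts to look and compute and a tool call to move; the robot and the scene stay as the last step left them, time stands still between calls to the robot, and variables do not carry over. Pictures are saved under pics/ and viewed, and the job is handed in when it is done.

Besides the shell and the picture viewer there is one more tool, called after "Call:" by a JSON object that holds its "api" and its "payload". jog_arm: Moves the arm, as the interface text tells. Its arguments: {"type":"object","properties":{"increments":{"type":"array"},"hand":{"type":"number"}},"required":["increments"]}

```bash
mkdir -p pics; ls
python3 - <<'E'
from bench import *
import cv2
print(read_state())
for n in ["scene","side","wrist"]:
    im=get_image(n); cv2.imwrite(f"pics/{n}0.png",im[:,:,::-1]); print(n,calibration(n))
E
```

```text
pics
{'clock': 0.0, 'joints': array([-9.65425338e-01,  3.85529035e-01,  6.61908457e-03, -4.88563826e-04,
       -1.19403852e+00, -2.58601303e-01]), 'joint_vel': array([ 0.00044201, -0.0010341 , -0.00156873, -0.00068024,  0.00052517,
        0.00137476]), 'joint_efforts': array([ 8.12721610e-04, -3.92285621e+01,  1.88398737e+01,  4.18632969e+00,
       -4.72899686e-03,  1.08832282e-05]), 'position': array([ 212.23631962, -587.2636783 ,  247.23709195]), 'ee_rot': array([-1.72428551e-01,  9.85021414e-01,  1.07227918e-03, -2.44330274e-04]), 'contact_force': array([-0.81892255,  0.27027894,  0.44607849]), 'wrist_torque': array([-0.0177102 , -0.02655227,  0.02027416]), 'gripper_width': 85.14306608755061}
scene {'fx': 480.4405349489495, 'fy': 480.4405349489495, 'cx': 319.7789531943196, 'cy': 202.2131226626214, 'position': array([1387.20899932,  558.1537682 ,  920.61886436]), 'rotation': array([0.20061659, 0.39219662, 0.79042867, 0.42562578])}
side {'fx': 362.43349027374245, 'fy': 362.43349027374245, 'cx': 320.1242718362784, 'cy': 198.5215014977849, 'position': array([451.978141  , 841.58057885, 828.88677269]), 'rotation': array([-0.0325231 ,  0.43491048,  0.89729577, -0.06823062])}
wrist {'fx': 327.2630732736648, 'fy': 327.2630732736648, 'cx': 315.29267576343364, 'cy': 206.47655492850112, 'hand_eye': array([[-5.87447375e-04,  9.65994906e-01,  2.58560431e-01,
         6.54500385e+01],
       [ 9.99999772e-01,  4.81198164e-04,  4.74211253e-04,
         2.10444235e-01],
       [ 3.33666850e-04,  2.58560651e-01, -9.65994968e-01,
        -1.25156035e+02],
       [ 0.00000000e+00,  0.00000000e+00,  0.00000000e+00,
         1.00000000e+00]])}
```

View pics/scene0.png

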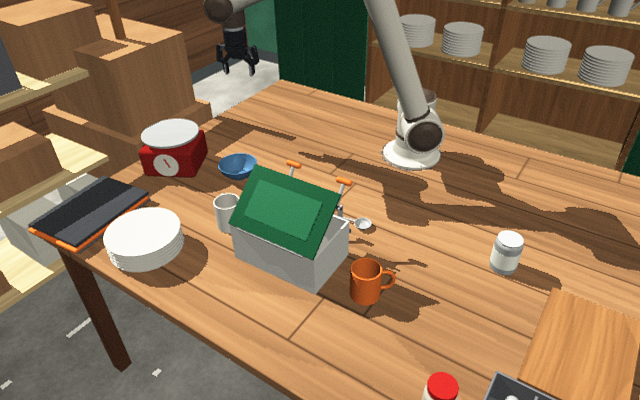

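View pics/side0.png

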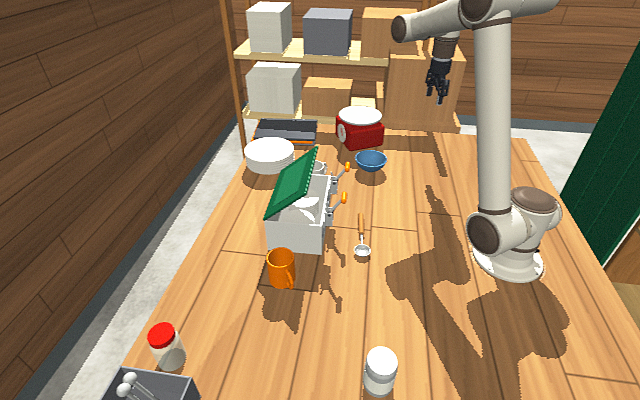

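View pics/wrist0.png

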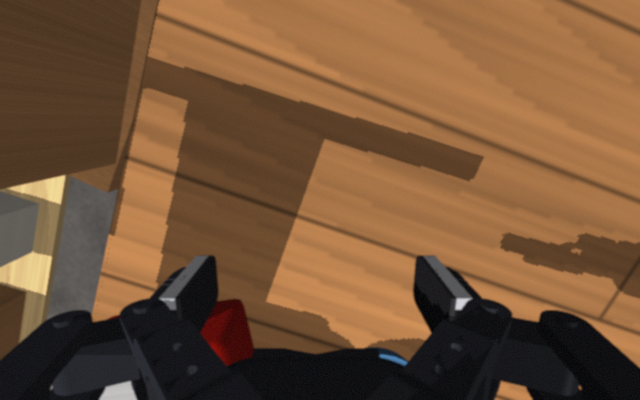

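The scene picture shows the crate around (290,230) with the lid ajar and the latch tips near (293,164) and (344,182). The side picture shows them near (347,167) and (344,198). I'll enlarge both.

Run:
```python
import cv2
a=cv2.imread("pics/scene0.png")[140:315,200:400]; cv2.imwrite("pics/sc_crop.png",cv2.resize(a,None,fx=4,fy=4,interpolation=2)[:600] if 0 else cv2.resize(a,None,fx=3.4,fy=3.4,interpolation=2))
a=cv2.imread("pics/side0.png")[135:295,235:385]; cv2.imwrite("pics/si_crop.png",cv2.resize(a,None,fx=3.7,fy=3.7,interpolation=2))
```

```text
(no output)
```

View pics/sc_crop.png

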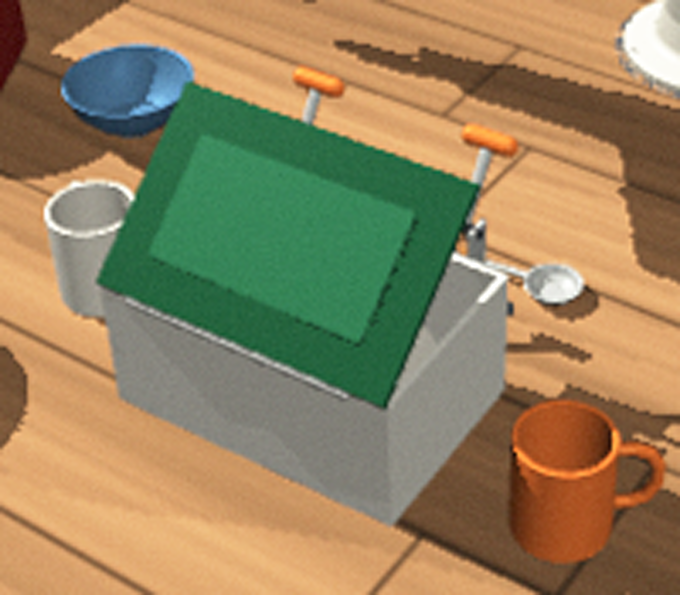

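View pics/si_crop.png

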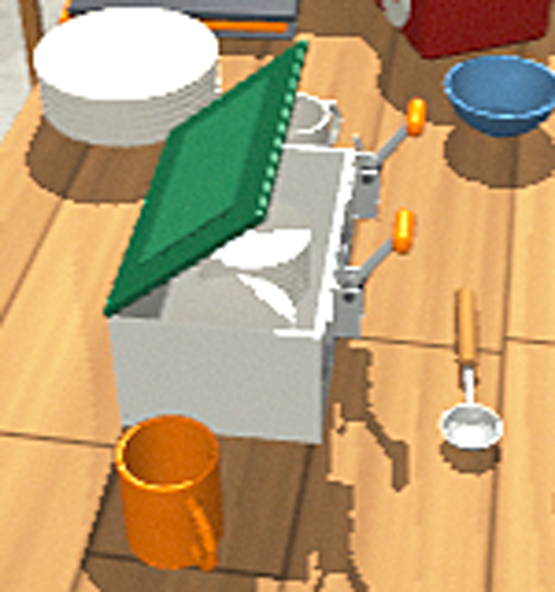

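```bash
cat > h.py <<'E'
import numpy as np
from scipy.spatial.transform import Rotation as R
def proj(P,c):
    q=R.from_quat(c["rotation"]).as_matrix()
    p=(np.atleast_2d(P)-c["position"])@q
    return np.c_[c["cx"]+c["fx"]*p[:,0]/-p[:,2], c["cy"]-c["fy"]*p[:,1]/-p[:,2]]
def ray(uv,c,z):
    q=R.from_quat(c["rotation"]).as_matrix()
    d=q@np.array([(uv[0]-c["cx"])/c["fx"],-(uv[1]-c["cy"])/c["fy"],-1])
    return c["position"]+d*(z-c["position"][2])/d[2]
def tip(y,a=0): return (-103-70*np.sin(.6-a),y,134+70*np.cos(.6-a))
def model(q):
    lf=lambda y:(85-170*np.cos(q)+8*np.sin(q),y,120+170*np.sin(q)+8*np.cos(q))
    lr=lambda y:(85+8*np.sin(q),y,120+8*np.cos(q))
    return dict(tl=tip(80),tr=tip(-80),lfl=lf(130),lfr=lf(-130),lrl=lr(130),lrr=lr(-130),
      brl=(85,130,0),brr=(85,-130,0),bfl=(-85,130,0),tfl=(-85,130,120))
def toW(P,x,y,yaw):
    return np.atleast_2d(P)@R.from_euler('z',yaw).as_matrix().T+[x,y,0]
E
python3 - <<'E'
from bench import *
from h import *
from scipy.optimize import least_squares
S=calibration("scene");D=calibration("side")
so={'tl':(489,139),'tr':(318,82),'lrl':(388,405),'lrr':(100,285),'lfr':(190,85),'lfl':(478,187),'brl':(392,523),'brr':(118,393),'tfl':(507,277)}
do={'tl':(404,231),'tr':(417,117),'lfr':(305,42),'lfl':(263,215),'lrl':(108,312),'bfl':(320,442),'brl':(122,430),'tfl':(320,333)}
so={k:np.array(v)/3.4+[200,140] for k,v in so.items()}
do={k:np.array(v)/3.7+[235,135] for k,v in do.items()}
def res(p,full=0):
    m=model(p[3]);r=[]
    for o,c in((so,S),(do,D)):
        for k in o:
            e=proj(toW(m[k],*p[:3]),c)[0]-o[k]; r.append(e)
            if full: print(k,e.round(1))
    return np.ravel(r)
f=least_squares(res,[600,0,0,.6],loss='soft_l1'); print(f.x); res(f.x,1)
m=model(f.x[3])
for k in m: print(k,toW(m[k],*f.x[:3])[0].round(0))
# others
g=lambda u,c,z:ray(u,c,z).round(0)
print("omug",g((170/3.7+235,455/3.7+135),D,90)); print("wmug",g((91/3.4+200,210/3.4+140),S,90))
print("spoon bowl",g((470/3.7+235,430/3.7+135),D,15),"handle end",g((466/3.7+235,292/3.7+135),D,15))
print("bowl",g((500/3.7+235,85/3.7+135),D,50))
E
```

```text
[ 6.49917767e+02 -4.76840902e+01  3.37042951e-02  6.87737239e-01]
tl [0.1 0.8]
tr [0.  0.6]
lrl [-1.3  1.4]
lrr [-1.9 -0.2]
lfr [-0.9 -0.9]
lfl [ 0.8 -0.4]
brl [-0.1  1.6]
brr [0.3 2.2]
tfl [ 0.2 -0.3]
tl [ 0.5 -0.1]
tr [ 0.2 -0. ]
lfr [ 0.9 -1.1]
lfl [0.5 0.5]
lrl [-1.4  0.4]
bfl [0.8 0.4]
brl [ 0.3 -1.2]
tfl [1.  1.1]
tl [505.  27. 192.]
tr [ 510. -132.  192.]
lfl [604.  81. 234.]
lfr [ 613. -179.  234.]
lrl [736.  85. 126.]
lrr [ 744. -175.  126.]
brl [730.  85.   0.]
brr [ 739. -175.    0.]
bfl [561.  79.   0.]
tfl [561.  79. 120.]
omug [658. 191.  90.]
wmug [ 644. -276.   90.]
spoon bowl [441.  60.  15.] handle end [ 455. -115.   15.]
bowl [ 440. -426.   50.]
```

```bash
cat >> h.py <<'E'
CR=(649.9,-47.7,0.0337)
def goto(s,W,yawdeg=None):
    """increment (m,deg) in tool axes; yawdeg = wanted heading of tool y minus 90"""
    M=R.from_quat(s["ee_rot"]).as_matrix()
    d=M.T@(np.array(W)-s["position"])/1000
    cur=np.degrees(np.arctan2(-M[0,1],M[1,1]))
    return d.round(4), None if yawdeg is None else round(cur-yawdeg,1)
E
python3 - <<'E'
from bench import *
from h import *
s=read_state(); 
for x,y,z in((-31,0,290),):
    w=toW((x,y,0),*CR)[0]; w[2]=z; print(w,goto(s,w,1.93))
E
```

```text
[618.91760153 -48.74450227 290.        ] (array([-0.5654,  0.3685, -0.042 ]), np.float64(17.9))
```

Call:
{"api": "jog_arm", "payload": {"increments": [[0, 0, -0.042, 0], [-0.03, 0.02, -0.045, 1], [-0.075, 0.049, -0.045, 3], [-0.12, 0.078, -0.045, 5], [-0.165, 0.1075, -0.045, 7], [-0.21, 0.137, -0.045, 9], [-0.255, 0.166, -0.045, 11], [-0.3, 0.1955, -0.045, 13], [-0.345, 0.225, -0.045, 15], [-0.39, 0.254, -0.045, 17.9]], "hand": -1}}

```text
clock: 1.4
position: [493.5, -214.4, 292.8]
ee_rot: [-0.016, 1.0, 0.001, -0.0]
contact_force: [0.1, -0.9, -0.1]
gripper_width: -0.4
```

Run:
```python
from bench import *
from h import *
s=read_state(); print(s["clock"],s["position"],s["contact_force"],s["gripper_width"])
w=toW((-31,0,0),*CR)[0]; w[2]=290; print(goto(s,w,1.93))
```

```text
1.4 [ 493.48868438 -214.42251609  292.75177383] [ 0.11287732 -0.94346394 -0.0785504 ] -0.4016854199869514
(array([-0.1308,  0.1615,  0.0029]), np.float64(-0.0))
```

Call:
{"api": "jog_arm", "payload": {"increments": [[-0.03, 0.037, 0, 0], [-0.06, 0.074, 0, 0], [-0.09, 0.111, 0, 0], [-0.118, 0.146, 0, 0], [-0.131, 0.1615, 0.002, 0], [-0.131, 0.1615, 0.003, 0]]}}

```text
clock: 2.15
position: [619.3, -47.9, 288.8]
ee_rot: [-0.017, 1.0, 0.001, -0.001]
contact_force: [-0.5, 0.5, 0.1]
gripper_width: 0.1
```

Run:
```python
from bench import *
from h import *
import cv2
s=read_state(); print(s["clock"],s["position"],s["contact_force"],s["joints"].round(2))
for r in((-31,290),(-31,238),(-45,200),(-58,160),(-62,142),(-62,138)):
    w=toW((r[0],0,0),*CR)[0]; w[2]=r[1]; print(r,goto(s,w,1.93))
cv2.imwrite("pics/side1.png",cv2.resize(get_image("side")[80:300,200:480],None,fx=2.7,fy=2.7)[:,:,::-1])
```

```text
2.15 [619.26842465 -47.93893286 288.84357622] [-0.46938493  0.52450119  0.09043233] [ 0.18  0.36  0.07 -0.   -1.28 -1.72]
(-31, 290) (array([ 0.0004, -0.0008, -0.0012]), np.float64(0.0))
(-31, 238) (array([ 0.0002, -0.0009,  0.0508]), np.float64(0.0))
(-45, 200) (array([ 0.0141, -0.0009,  0.0889]), np.float64(0.0))
(-58, 160) (array([ 0.027 , -0.001 ,  0.1289]), np.float64(0.0))
(-62, 142) (array([ 0.031 , -0.001 ,  0.1469]), np.float64(0.0))
(-62, 138) (array([ 0.031 , -0.001 ,  0.1509]), np.float64(0.0))
```

View pics/side1.png

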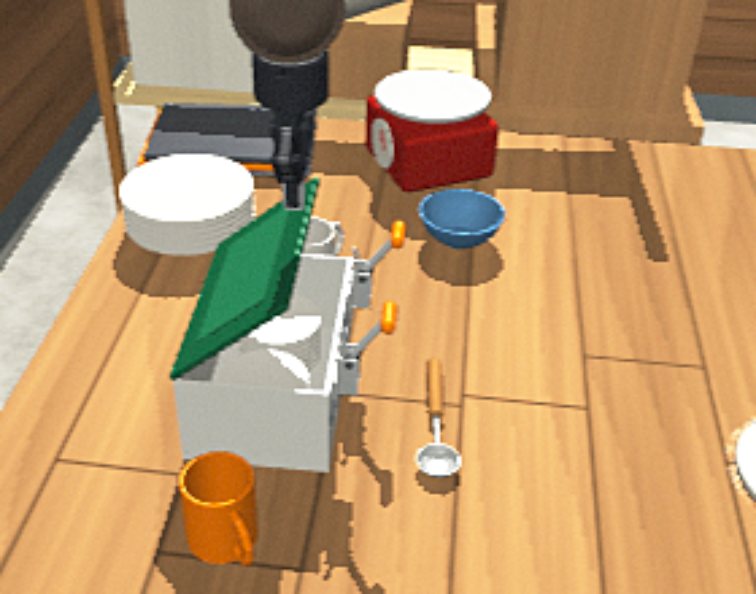

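The tip sits over the lid just behind its front edge, at crop pixel (293,203). I'll press down along the lid's arc.

Call:
{"api": "jog_arm", "payload": {"increments": [[0, 0, 0.025, 0], [0, 0, 0.042, 0], [0.001, 0, 0.052, 0], [0.005, 0, 0.064, 0], [0.01, 0, 0.077, 0], [0.014, 0, 0.09, 0], [0.018, 0, 0.102, 0], [0.022, 0, 0.114, 0], [0.026, 0, 0.126, 0], [0.029, 0, 0.136, 0]]}}

```text
clock: 3.45
position: [589.4, -49.4, 152.4]
ee_rot: [-0.017, 1.0, 0.001, -0.001]
contact_force: [1.1, -0.0, 1.0]
gripper_width: -0.3
```

Run:
```python
from bench import *
from h import *
s=read_state(); print(s["clock"],s["position"],s["contact_force"])
for r in((-62,146),(-62,142),(-62,138)):
    w=toW((r[0],0,0),*CR)[0]; w[2]=r[1]; print(r,goto(s,w,1.93))
```

```text
3.45 [589.37392276 -49.41916339 152.37625413] [ 1.12625256 -0.03768015  0.96102431]
(-62, 146) (array([ 0.0014, -0.0003,  0.0064]), np.float64(-0.0))
(-62, 142) (array([ 0.0014, -0.0003,  0.0104]), np.float64(-0.0))
(-62, 138) (array([ 0.0014, -0.0003,  0.0144]), np.float64(-0.0))
```

Call:
{"api": "jog_arm", "payload": {"increments": [[0.001, 0, 0.003, 0], [0.001, 0, 0.006, 0], [0.001, 0, 0.008, 0], [0.001, 0, 0.01, 0], [0.001, 0, 0.011, 0], [0.001, 0, 0.011, 0]]}}

```text
clock: 4.2
position: [587.9, -49.5, 144.9]
ee_rot: [-0.017, 1.0, 0.0, -0.001]
contact_force: [-8.4, 1.9, 16.6]
gripper_width: 0.2
```

Run:
```python
from bench import *
from h import *
import cv2
s=read_state(); print(s["clock"],s["position"],s["contact_force"])
cv2.imwrite("pics/side2.png",cv2.resize(get_image("side")[80:300,200:480],None,fx=2.7,fy=2.7)[:,:,::-1])
```

```text
4.2 [587.88641094 -49.46226881 144.94076847] [-8.40619757  1.90116524 16.62735665]
```

View pics/side2.png

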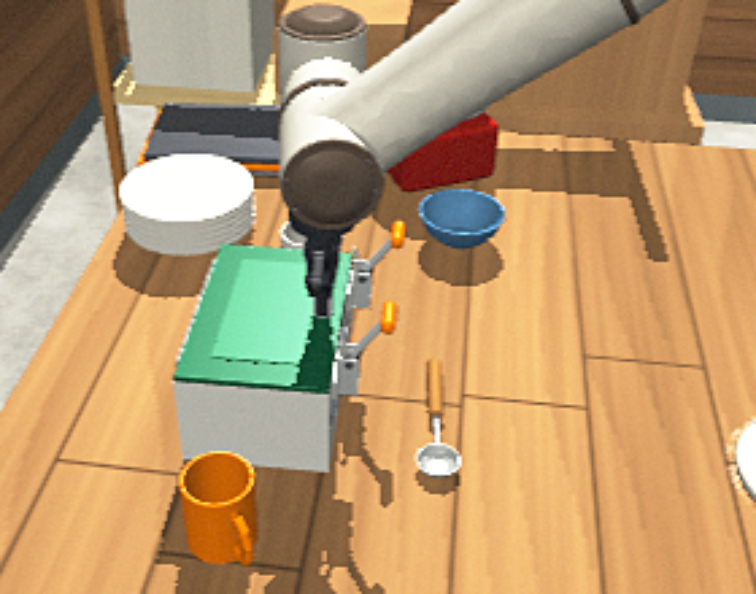

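Shut: the lid lies flat on the rim with the tip at 128 mm, and the force rose to 16.6 N. Next I'll retreat up and go in front of the left lever.

Run:
```python
from bench import *
from h import *
s=read_state()
for x,y,z in((-62,0,250),(-190,80,250),(-190,80,190),(-162,80,190),(-95,80,190)):
    w=toW((x,y,0),*CR)[0]; w[2]=z; print((x,y,z),w.round(0),goto(s,w,1.93))
```

```text
(-62, 0, 250) [588. -50. 250.] (array([ 0.0002, -0.0002, -0.105 ]), np.float64(0.0))
(-190, 80, 250) [457.  26. 250.] (array([ 0.1281,  0.0798, -0.1047]), np.float64(0.0))
(-190, 80, 190) [457.  26. 190.] (array([ 0.128 ,  0.0798, -0.0447]), np.float64(0.0))
(-162, 80, 190) [485.  27. 190.] (array([ 0.1   ,  0.0798, -0.0448]), np.float64(0.0))
(-95, 80, 190) [552.  29. 190.] (array([ 0.033 ,  0.0797, -0.0449]), np.float64(0.0))
```

Call:
{"api": "jog_arm", "payload": {"increments": [[0, 0, -0.025, 0], [0, 0, -0.06, 0], [0, 0, -0.1, 0], [0.02, 0.01, -0.11, 0], [0.055, 0.035, -0.11, 0], [0.09, 0.057, -0.11, 0], [0.12, 0.075, -0.108, 0], [0.128, 0.08, -0.09, 0], [0.128, 0.08, -0.055, 0], [0.128, 0.08, -0.045, 0]]}}

```text
clock: 5.5
position: [456.1, 25.8, 188.8]
ee_rot: [-0.017, 1.0, -0.0, -0.003]
contact_force: [0.0, -0.7, -0.2]
gripper_width: 0.2
```

Run:
```python
from bench import *
from h import *
import cv2
s=read_state(); print(s["clock"],s["position"],s["contact_force"])
for x,y,z in((-190,80,190),(-162,80,190),(-95,80,190)):
    w=toW((x,y,0),*CR)[0]; w[2]=z; print((x,y,z),w.round(0),goto(s,w,1.93))
cv2.imwrite("pics/side3.png",cv2.resize(get_image("side")[80:300,200:480],None,fx=2.7,fy=2.7)[:,:,::-1])
cv2.imwrite("pics/scene3.png",cv2.resize(get_image("scene")[100:300,180:430],None,fx=2.9,fy=2.9)[:,:,::-1])
```

```text
5.5 [456.14384495  25.80385228 188.7967884 ] [ 0.03373419 -0.65014154 -0.19785813]
(-190, 80, 190) [457.  26. 190.] (array([-0.0012,  0.    , -0.0012]), np.float64(0.0))
(-162, 80, 190) [485.  27. 190.] (array([-0.0292, -0.    , -0.0014]), np.float64(0.0))
(-95, 80, 190) [552.  29. 190.] (array([-0.0962, -0.0001, -0.0017]), np.float64(0.0))
```

View pics/side3.png

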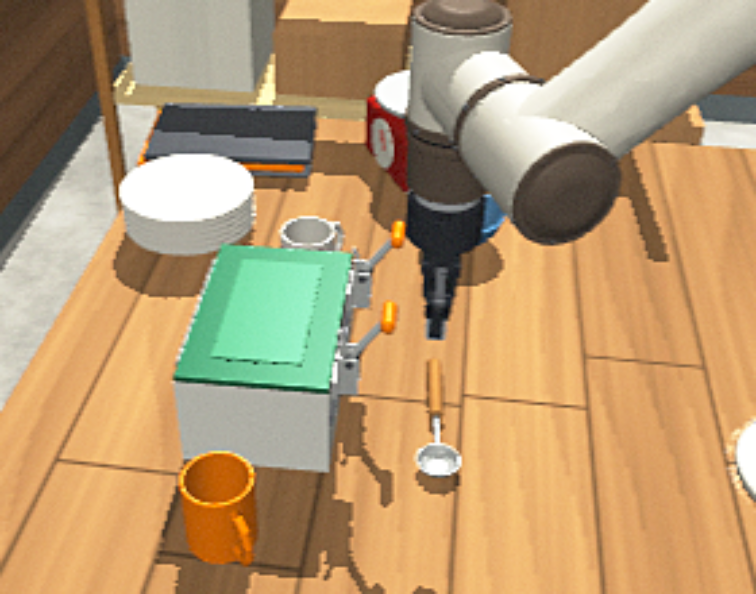

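View pics/scene3.png

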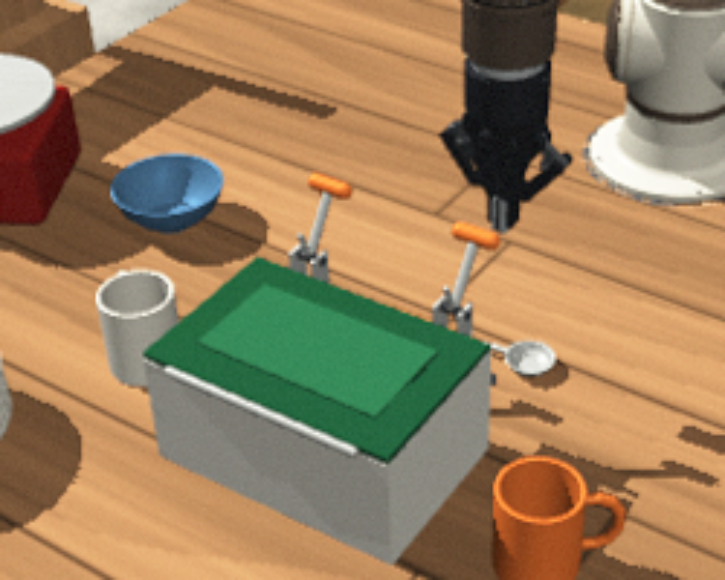

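Lid shut and both levers still unlatched; the finger is in front of the left crossbar at (478,235) in the scene crop. Now the push.

Call:
{"api": "jog_arm", "payload": {"increments": [[-0.012, 0, 0, 0], [-0.022, 0, 0, 0], [-0.032, 0, 0, 0], [-0.042, 0, 0, 0], [-0.052, 0, 0, 0], [-0.062, 0, 0, 0], [-0.072, 0, 0, 0], [-0.082, 0, 0, 0], [-0.09, 0, 0, 0], [-0.09, 0, 0, 0]]}}

```text
clock: 6.85
position: [547.7, 29.0, 189.1]
ee_rot: [-0.017, 1.0, -0.0, -0.002]
contact_force: [0.1, -0.2, -0.1]
gripper_width: 0.1
```

Run:
```python
from bench import *
from h import *
import cv2
s=read_state(); print(s["clock"],s["position"],s["contact_force"])
for x,y,z in((-190,80,190),(-190,80,250),(-190,-80,250),(-190,-80,190)):
    w=toW((x,y,0),*CR)[0]; w[2]=z; print((x,y,z),w.round(0),goto(s,w,1.93))
cv2.imwrite("pics/side4.png",cv2.resize(get_image("side")[80:300,200:480],None,fx=2.7,fy=2.7)[:,:,::-1])
```

```text
6.85 [547.69823545  29.0237041  189.0825788 ] [ 0.08241852 -0.16700983 -0.07692732]
(-190, 80, 190) [457.  26. 190.] (array([ 0.0904, -0.0001, -0.0006]), np.float64(0.0))
(-190, 80, 250) [457.  26. 250.] (array([ 0.0907, -0.0001, -0.0606]), np.float64(0.0))
(-190, -80, 250) [ 463. -134.  250.] (array([ 0.0907, -0.1601, -0.0606]), np.float64(0.0))
(-190, -80, 190) [ 463. -134.  190.] (array([ 0.0905, -0.1601, -0.0006]), np.float64(0.0))
```

View pics/side4.png

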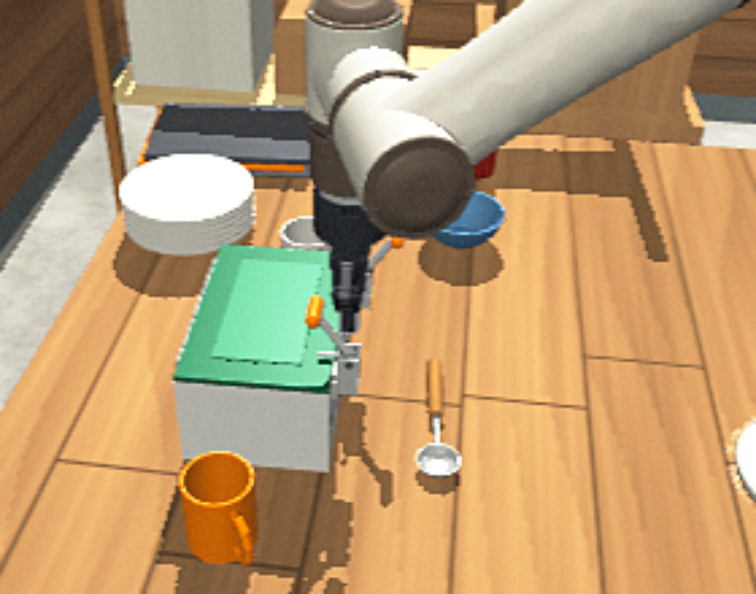

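The left lever is over: its crossbar is at (315,310), leaning over the lid. On to the right one.

Call:
{"api": "jog_arm", "payload": {"increments": [[0.025, 0, 0, 0], [0.06, 0, 0, 0], [0.09, 0, 0, 0], [0.095, -0.025, 0, 0], [0.095, -0.065, 0, 0], [0.095, -0.105, 0, 0], [0.093, -0.14, 0, 0], [0.091, -0.16, 0, 0], [0.091, -0.16, 0, 0]]}}

```text
clock: 8.02
position: [461.3, -135.0, 189.4]
ee_rot: [-0.016, 1.0, 0.0, -0.002]
contact_force: [0.6, 0.0, 0.0]
gripper_width: -0.0
```

Run:
```python
from bench import *
from h import *
import cv2
s=read_state(); print(s["clock"],s["position"],s["contact_force"])
w=toW((-99,-80,0),*CR)[0]; w[2]=190; print(w.round(0),goto(s,w,1.93))
cv2.imwrite("pics/scene5.png",cv2.resize(get_image("scene")[100:300,180:430],None,fx=2.9,fy=2.9)[:,:,::-1])
```

```text
8.025 [ 461.34831996 -134.95864688  189.44445462] [0.61118198 0.0390994  0.03591366]
[ 554. -131.  190.] (array([-0.0924,  0.001 , -0.0009]), np.float64(-0.1))
```

View pics/scene5.png

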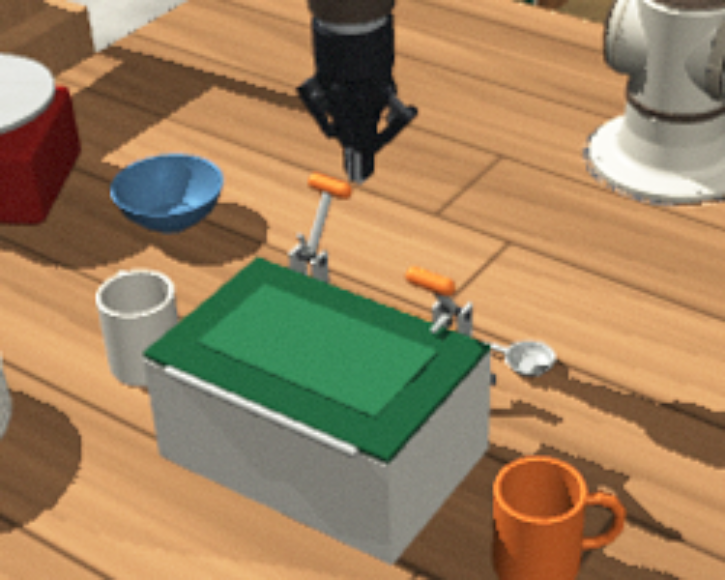

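Left latched with its crossbar at (430,281), and the crate hasn't moved. The finger is behind the right crossbar at (330,187).

Call:
{"api": "jog_arm", "payload": {"increments": [[-0.012, 0.001, 0, 0], [-0.022, 0.001, 0, 0], [-0.032, 0.001, 0, 0], [-0.042, 0.001, 0, 0], [-0.052, 0.001, 0, 0], [-0.062, 0.001, 0, 0], [-0.072, 0.001, 0, 0], [-0.082, 0.001, 0, 0], [-0.09, 0.001, 0, 0], [-0.09, 0.001, 0, 0]]}}

```text
clock: 9.32
position: [551.9, -130.3, 188.8]
ee_rot: [-0.016, 1.0, 0.0, -0.002]
contact_force: [-0.4, 0.8, -0.2]
gripper_width: -0.0
```

Call:
{"api": "jog_arm", "payload": {"increments": [[0.025, 0, 0, 0], [0.06, 0, 0, 0], [0.1, 0, -0.01, 0], [0.14, 0, -0.03, 0], [0.15, 0, -0.06, 0], [0.15, 0, -0.08, 0], [0.15, 0, -0.08, 0], [0.15, 0, -0.08, 0]]}}

```text
clock: 10.32
position: [401.6, -135.1, 268.5]
ee_rot: [-0.016, 1.0, 0.0, -0.003]
contact_force: [-0.2, -0.1, -0.4]
gripper_width: -0.3
```

Run:
```python
from bench import *
from h import *
import cv2
s=read_state(); print(s["clock"],s["position"],s["contact_force"])
cv2.imwrite("pics/scene6.png",cv2.resize(get_image("scene")[100:300,180:430],None,fx=2.9,fy=2.9)[:,:,::-1])
cv2.imwrite("pics/side6.png",cv2.resize(get_image("side")[80:300,200:480],None,fx=2.7,fy=2.7)[:,:,::-1])
for n,o,k in(("scene",(180,100),2.9),("side",(200,80),2.7)):
    for y in(80,-80):
        print(n,y,((proj(toW(tip(y,1.2),*CR),calibration(n))[0]-o)*k).round())
```

```text
10.325 [ 401.64781446 -135.055826    268.51628441] [-0.23840443 -0.09213923 -0.44826329]
scene 80 [430. 282.]
scene -80 [280. 229.]
side 80 [316. 311.]
side -80 [333. 230.]
```

View pics/scene6.png

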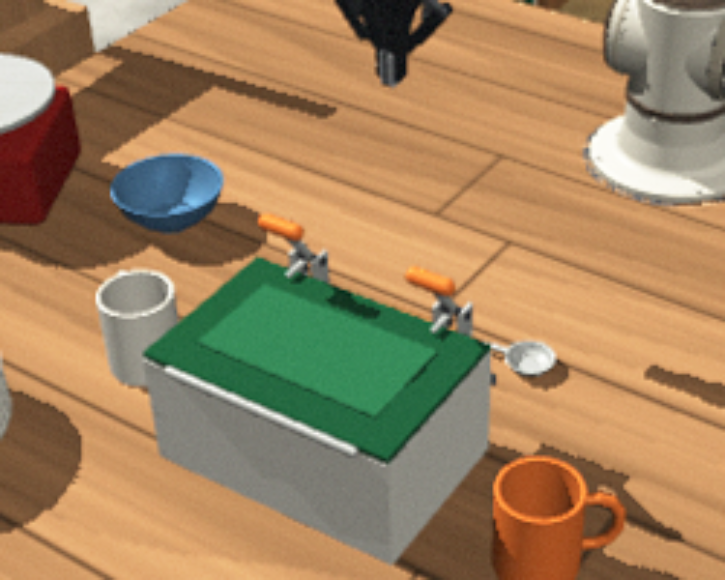

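View pics/side6.png

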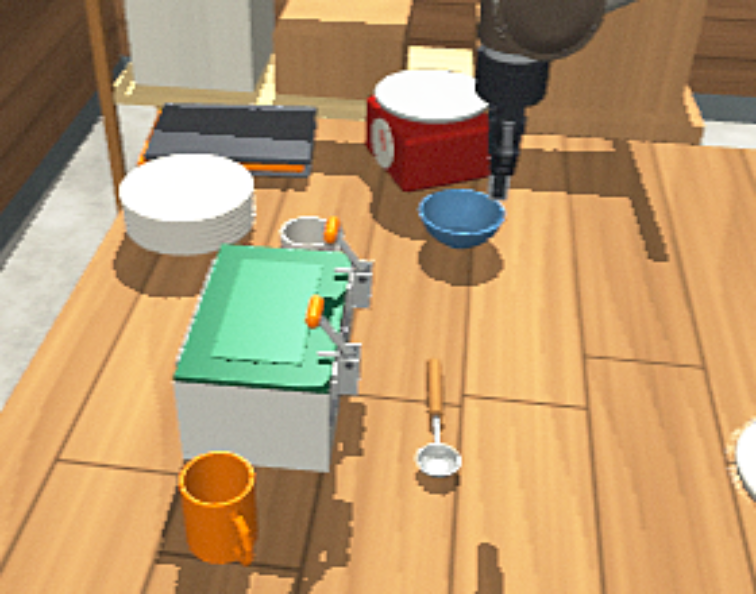

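Both crossbars are where the fully latched model predicts: (430,282) and (281,227) in the scene crop, (315,311) and (332,230) in the side crop. The lid is flat, nothing else has moved, and the gripper is clear at 268 mm. Handing in.

Run:
```python
from bench import *
print(job_done())
```

```text
the job is handed in; nothing more can be done
None
```

The crate is put away: the lid is shut and both latches have snapped over. I handed the job in at about 10.4 s of the 51 s allowed, and no verdict is reported.

- **Lid:** I pressed it down with the shut gripper until the fingertips stood at 128 mm, the height of the shut lid's top, with 16.6 N of upward force on the tool. That was more than the 1 to 3 N needed, but well under the limits.
- **Latches:** I then pushed the left lever over, and after it the right one. In the last scene and side pictures, both crossbars are within about 2 crop pixels of where the fully latched position should appear.
- **Surroundings:** The lid lies flat, and I saw no movement of the crate, mugs, bowl or spoon. The tin lay outside the last crops, but the arm never went near it.
- **Robot:** The gripper finished clear of everything, with its TCP at 268 mm and the force reading near zero.

None of the checks failed or disagreed.

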